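# Rack of wet panels past the sprung gate of a drying tunnel

### The job

Put the little wooden rack of freshly varnished panels into the drying tunnel without picking it up: with one fingertip swing the gate's long lever in against the chute and hold the gate open, and meanwhile push the rack along the chute and past the gate with the other finger. The gate must never touch the rack, because the varnish is wet. Push the rack far enough in for the gate to swing fully shut behind it, let go of the lever, and leave the jar, the bottles and the cup around the chute standing where they are.

Things in the scene. Friction and masses are not known exactly. Their poses are not given: they have to be found in the camera images.
- chute: Bench drying tunnel with infeed chute, fixed; place and direction change, the way in points roughly to the robot's right. Origin: on the bench, on the gate's vertical hinge axis; +x the way in, +y the lever's side, z up. Base plate 5 mm thick (x -230..330, y -84..20 mm). On the lever's side (y over 20 mm, x -250..0) the bench is free for the lever to swing.
- lane_mid (a point): Point on the lane's centre line beside the hinge (chute frame x 0, y -39, z 5 mm). The lane is 54 mm wide between two low steel fences 6 mm thick whose tops are only 20 mm above the bench: left fence y -12..-6, right fence y -72..-66 mm, both from x -220 to 200 mm.
- tunnel_roof (a point): Middle of the near edge of the tunnel's wire roof (chute frame x 85, y -34, z 62 mm). Green cheeks 60 mm high (y 8..11 from x 15, and y -77..-74 mm from x 0) run to x 200 mm; between them the tunnel is open on top up to x 83 mm, then under wire 60 to 66 mm above the bench. Beyond x 200 stands the blower box, 110 mm high, y -99..31 mm.
- gate (a joint): Gate angle, rad. One straight rigid bar on a vertical pin at the chute's origin: leaf on one side, lever on the other. 0 = shut: in the chute frame the lever points to 115 deg, the leaf to -65 deg, across the lane. Growing = counter-clockwise from above: lever in towards the chute (to -x), leaf inward (to +x). 1.134 = bar parallel to the lane; stop at 1.18. Over 0.95 the leaf is clear of a rack in the lane.
- lever_end (a point): Free end of the gate's straight lever, 207 mm from the hinge axis, 39 mm above the bench. The lever is 8 mm thick, 30 to 48 mm above the bench, and when swung in lies along -x just outside the left fence, above its top. A light damped spring shuts the gate (0.04 Nm shut, 0.1 Nm open) in about 1.5 s; it does not stay open by itself.
- leaf_edge (a point): Free edge of the gate's leaf, 47.5 mm from the hinge axis, 38 mm above the bench. The leaf is 3 mm thick, 23 to 53 mm above the bench. It swings through the lane up to x = 48 mm in the chute frame, so it can only shut behind a rack whose rear is past that.
- rack: Slotted wooden rack with three small painted panels standing across it; loose, 0.15 to 0.3 kg, 75 mm long (x), 48 mm wide (y), end walls 44 mm and panels 47 mm high. Origin: centre of its underside, which slides on the base plate 5 mm above the bench. +x is its nose, towards the gate. It starts in the lane, its nose 10 to 30 mm before the hinge axis.
- rack_rear (a point): Middle of the outer face of the rack's rear end wall (a flat upright board 48 mm wide, from 5 to 49 mm above the bench), 25 mm above the underside.
- rack_nose (a point): Middle of the outer face of the rack's front end wall, 25 mm above the underside.
- varnish_jar: Amber jar with steel lid, 48 mm across, 62 mm high, by the tunnel's lever side; leave alone. Origin: centre of underside.
- ink_bottle: Small amber bottle, 34 mm across, 75 mm high, by the tunnel's lever side; leave alone. Origin: centre of underside.
- mixing_cup: White open cup, 68 mm across, 60 mm high, beyond the chute's infeed end; leave alone. Origin: centre of underside.
- tint_bottle: White nozzle bottle, 36 mm across, 66 mm high, beside the chute on the side away from the lever; leave alone. Origin: centre of underside.
Not all that is in view belongs to the job. What is shaped like the rack but red is not meant.

How it is judged:
By the outcome, as a careful person would: the job done as asked, in the order asked, and still so for the second after the job is handed in, with the robot touching nothing.
It also fails if it takes over 48 s, if anything falls off the work surface, if the arm or the gripper's body presses on something with over 40 N, if the wrist force passes 120 N, or if a joint passes its speed limit or range.

### The arm

A 6-joint arm with a two-finger parallel gripper is mounted at the origin on the work surface. World frame = base frame: x ahead of the robot, y to its left, z up, the work surface at z = 0. Lengths are in m, angles in degrees, forces in N, time in s.
With the tool pointing down it reaches from about 0.275 to 0.775 m from the base axis. Payload 14.6 kg.
Tool frame: the origin (TCP) lies midway between the tips of the shut fingers; the grasp point (between the pads) lies 19 mm behind it; z points along the fingers, y is the line along which they close (so a half turn about z gives the same grasp; the last joint's range is limited). The gripper opens to 85 mm and grips with 20 to 120 N. Pads are 22 mm wide; open, the fingers measure 114 mm over their backs; the gripper's body (76 mm by 85 mm) begins 54 mm behind the grasp point. The pads swing forward as they close: fully open they stand 13 mm farther back than shut.
Start: joints at [-75.017, 15.075, -2.767, 72.158, 0, 81.102], TCP at [0.213, -0.48, 0.231] pointing down, gripper open.
Joint ranges: [-151.79, 151.79], [-50.71, 97.33], [-67.44, 78.34], [-121.81, 120.89], [-77.56, 73.72], [-180, 180]. Speed limits (degrees/s): [108.29, 108.29, 147.25, 159.86, 180, 180].

### API

Orientations are given as [roll, pitch, yaw] about the fixed x, y, z axes, in that order (R = Rz(yaw) Ry(pitch) Rx(roll)).
In Python, from rig import readout, eyes, workorder gives the robot as it stands.
- The arm moves only by the tool send_rows, never from a script. Its argument "series" is a list of rows, each a list of 7 numbers: the shift along the tool's x, y, z each as a share of 100 mm, from -1 to 1, then the turn, a rotation vector about the tool's x, y, z each as a share of 180 degrees, from -1 to 1, then the opening, from 0 (shut) to 1 (fully open). A call has 1 to 8 rows; each row shifts and turns the commanded pose from where the row before left it, along the tool's axes as they then stand; what a row does not reach is not made up. A row lasts 1/10 s, in which the tool goes at most 50 mm and 8.59 degrees, less where a joint would pass 70% of its speed; a pose out of reach is approached as far as the arm can. A call with a number of a shift or a turn outside -1 to 1 is refused whole. A call with a gripper value outside its range is refused whole. The fingers move at their own pace and stop on an object; "force" is the grip in N (left out, the last holds). Time passes only in rows, so rows that do not move let the fingers close. It gives the time, the measured TCP pose, the force, the opening and the grip force at its end, in the units of the state.
- readout.observe(): the state, without advancing time (a new reading comes with each control period).
- eyes.snapshot(name): name is "scene" or "top" or "wrist"; returns a dict with "image" (384x512x3 uint8, red, green, blue), "range_z" (384x512 float32, m along the optical axis (not along the pixel's ray), 0 where there is no reading), "fx", "fy", "cx", "cy" (pixels), "R" (3x3) and "t" (3): a world point X has camera coordinates R X + t. Camera axes: x right, y down, z forward; pixel columns grow to the right and rows downward; lengths in m; the calibration is good to about 2 mm. A picture is of the moment at which its call begins.
- workorder.hand_in(): hands the job in; it is judged then, once.
The state is a dict: "t": time; "joints": joint angles; "qvel": joint speeds; "joint_torque": joint torques, N m; "tool_pos": TCP position; "eef_rot": TCP orientation; "wrist_force": force on the tool from outside, world axes, zero at the start; "torque": the same for the moment, N m; "grip_width": finger opening in m; "grasp_force": force on a finger pad.
Only numpy, scipy, OpenCV 4.12 (cv2) and the standard library are available. Lean on these libraries where they do the work, as an engineer would, in place of code of your own. Each camera call takes 0.05 s, during which the arm holds its last target. There are 200 camera calls.

## Working session

There is one attempt and no reset: what is moved stays moved. The work goes in short steps, Python scripts to look and compute and a tool call to move; the robot and the scene stay as the last step left them, time stands still between calls to the robot, and variables do not carry over. Pictures are saved under pics/ and viewed, at most 10 in all, crops included, and the job is handed in when it is done.

Besides the shell and the picture viewer there is one more tool, called after "Request:" in YAML: its name, and indented under it one key for each argument. send_rows: Moves the arm, as the interface text tells. Shift numbers are shares of 100 mm and turn numbers shares of 180 degrees, none past 1 either way. Its arguments: {"type":"object","properties":{"series":{"type":"array","items":{"type":"array","items":{"type":"number"}}},"force":{"type":"number"}},"required":["series"]}

```bash
ls; mkdir -p pics; python3 - <<'E'
from rig import readout, eyes
import cv2, numpy as np
print(readout.observe())
for n in("scene","top"):
    s=eyes.snapshot(n); cv2.imwrite(f"pics/{n}0.png",s["image"][:,:,::-1]); np.savez(f"{n}0.npz",**s)
    print(n,s["fx"],s["cx"],s["cy"],s["R"].round(3).tolist(),s["t"])
E
```

```text
pics
{'t': 0.0, 'joints': array([-7.50168565e+01,  1.50981611e+01, -2.80435487e+00,  7.21592505e+01,
       -3.92875008e-04,  8.11036875e+01]), 'qvel': array([-0.01016116, -0.04359624, -0.02634205,  0.04291637, -0.12119712,
        0.05652935]), 'joint_torque': array([-7.26238301e-03, -6.37625742e+01,  3.84567332e+01,  1.37786788e-02,
       -3.31012789e-04,  2.38262606e-05]), 'tool_pos': array([ 0.21245994, -0.47977543,  0.2308274 ]), 'eef_rot': array([-1.79938916e+02, -9.16384659e-03,  2.38794513e+01]), 'wrist_force': array([-0.01694968,  0.00556665, -0.64258267]), 'torque': array([ 0.00416553,  0.02655413, -0.01283162]), 'grasp_force': 0.0, 'grip_width': 0.08512103326435654}
scene 498.97893383953414 255.82344348368147 193.38943847792518 [[-0.06, 0.998, -0.009], [0.541, 0.025, -0.84], [-0.839, -0.055, -0.542]] [-0.13074868 -0.22885714  1.68864568]
top 364.88491617447175 248.2723530638495 197.25997065444878 [[0.007, -1.0, 0.02], [-0.993, -0.01, -0.118], [0.118, -0.019, -0.993]] [0.15102246 0.55881952 0.91243277]
```

View pics/scene0.png

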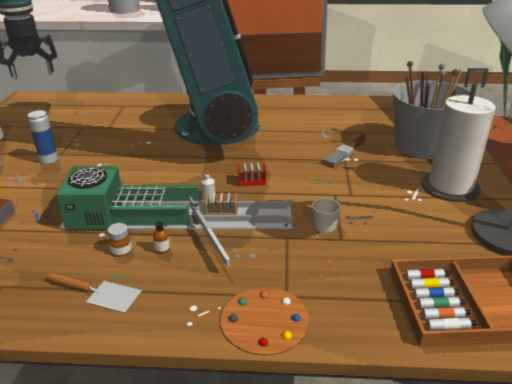

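View pics/top0.png

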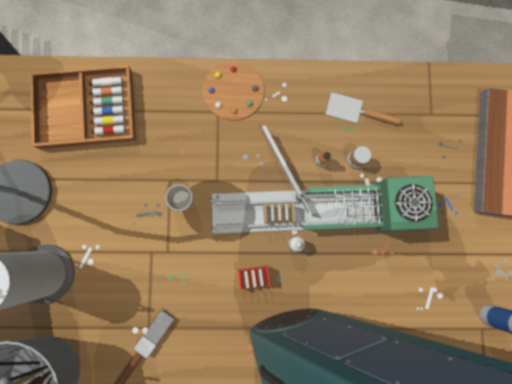

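Top view: the wooden rack is at (278,212) in the lane and the red decoy rack is at (254,278). The lever runs from the hinge at about (305,200) to (265,127). The jar is at (360,155), the ink bottle at (324,157), the tint bottle at (297,243) and the cup at (179,197). Next I measure in an orthographic view.

```bash
cat > h.py <<'E'
import numpy as np
def cloud(s):
    z=s["range_z"]; v,u=np.mgrid[0:z.shape[0],0:z.shape[1]]
    P=np.stack([(u-s["cx"])/s["fx"]*z,(v-s["cy"])/s["fy"]*z,z],-1)
    W=(P-s["t"])@s["R"]; W[z<=0]=np.nan
    return W
E
python3 - <<'E'
from h import *
import cv2
s=np.load("top0.npz"); W=cloud(s); im=s["image"]
print("bench z",np.nanmedian(W[250:270,150:200,2]))
def rep(n,m):
    p=W[m]; print(n,len(p),np.median(p,0).round(4),p.min(0).round(3),p.max(0).round(3))
for n,(u0,u1,v0,v1),zl in [("jar",(345,378,142,168),.05),("ink",(314,336,147,168),.04),("cup",(160,196,180,214),.045),("tint",(285,308,234,254),.04),("box",(380,440,170,235),.1),("rack",(250,297,198,228),.04)]:
    m=np.zeros(W.shape[:2],bool); m[v0:v1,u0:u1]=1; m&=np.nan_to_num(W[...,2])>zl; rep(n,m)
# lever
m=np.zeros(W.shape[:2],bool); m[118:190,255:312]=1; m&=(np.nan_to_num(W[...,2])>.03)&(np.nan_to_num(W[...,2])<.07); rep("lever",m)
p=W[m]; c=p[:,:2].mean(0); d=np.linalg.svd(p[:,:2]-c)[2][0]; print(c,d,np.degrees(np.arctan2(d[1],d[0])))
# box rect
m=np.zeros(W.shape[:2],bool); m[165:240,370:445]=1; m&=(np.nan_to_num(W[...,2])>.095)&(np.nan_to_num(W[...,2])<.12)
r=cv2.minAreaRect((W[m][:,:2]*1000).astype(np.float32)); print(r)
# zoomed crop
x0,x1,y0,y1=200,320,115,260
cv2.imwrite("pics/crop.png",cv2.resize(im[y0-5:y1,195:345,::-1],None,fx=4.5,fy=4.1,interpolation=cv2.INTER_CUBIC))
E
```

```text
bench z -0.0005272250423663226
jar 238 [ 0.6655 -0.1336  0.0614] [ 0.646 -0.155  0.05 ] [ 0.687 -0.114  0.067]
ink 129 [ 0.6578 -0.0374  0.0526] [ 0.645 -0.056  0.041] [ 0.676 -0.025  0.078]
cup 185 [0.5583 0.3381 0.0582] [0.52  0.297 0.045] [0.586 0.363 0.064]
tint 167 [0.4387 0.0339 0.0532] [0.421 0.015 0.04 ] [0.456 0.05  0.069]
box 2581 [ 0.5371 -0.231   0.1115] [ 0.474 -0.295  0.1  ] [ 0.605 -0.176  0.122]
rack 206 [0.5167 0.0782 0.0495] [0.493 0.04  0.04 ] [0.542 0.116 0.056]
lever 316 [0.6558 0.0745 0.047 ] [ 0.577 -0.002  0.03 ] [0.743 0.119 0.062]
[0.65700096 0.07317988] [-0.87410356 -0.48573961] -150.93905890240424
((539.1539916992188, -235.5794677734375), (129.95370483398438, 115.3465576171875), 2.452298164367676)
```

View pics/crop.png

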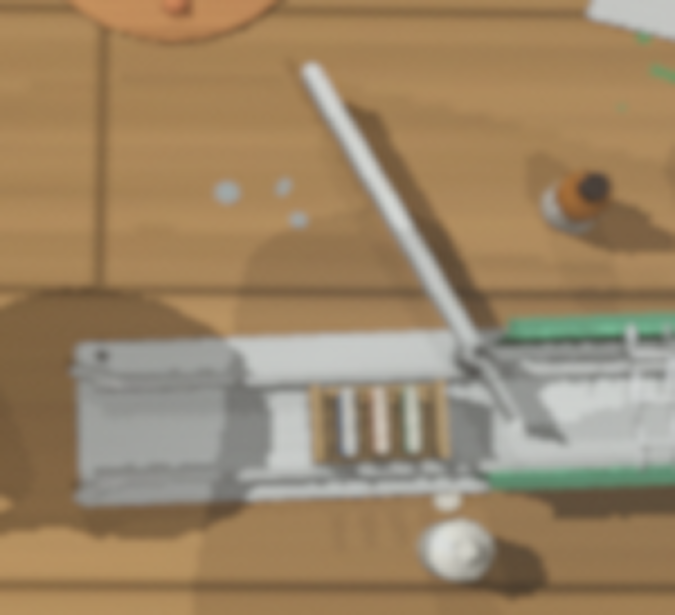

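The crop confirms the choice: the wooden rack with white, pink and green panels, at crop (380,420). Next I fit the chute frame.

```bash
cat >> h.py <<'E'
def onplane(s,u,v,z):
    d=np.stack([(np.asarray(u)-s["cx"])/s["fx"],(np.asarray(v)-s["cy"])/s["fy"],np.ones(np.shape(u))],-1)@s["R"]
    c=-s["R"].T@s["t"]; return c+d*((z-c[2])/d[...,2])[...,None]
E
python3 - <<'E'
from h import *
import cv2
s=dict(np.load("top0.npz")); W=cloud(s); im=s["image"]
sat=(im.max(2).astype(float)-im.min(2))/(im.max(2)+1.)
print("sat wood/plate",sat[180,220:290:10].round(2),sat[213,216:250:6].round(2))
th=0.25
def cross(a,i0,step,n):  # first crossing below th
    i=i0
    for _ in range(n):
        if a[i]>th>=a[i+step]: return i+step*(a[i]-th)/(a[i]-a[i+step])
        i+=step
    return np.nan
cols=np.arange(216,285)
up=np.array([cross(sat[:,c],180,1,30) for c in cols]); lo=np.array([cross(sat[:,c],245,-1,30) for c in cols])
rows=np.arange(198,230); le=np.array([cross(sat[r],203,1,25) for r in rows])
def line(P):
    P=P[~np.isnan(P[:,0])]
    for _ in range(4):
        c=P.mean(0); d=np.linalg.svd(P-c)[2][0]; n=np.array([-d[1],d[0]]); r=(P-c)@n; P=P[abs(r)<max(2*r.std(),5e-4)]
    return c,d,len(P),r.std(),np.degrees(np.arctan2(d[1],d[0]))
U=line(onplane(s,cols,up,.005)[:,:2]);L=line(onplane(s,cols,lo,.005)[:,:2]);E=line(onplane(s,le,rows,.005)[:,:2])
for x in(U,L,E):print(x)
m=np.zeros(W.shape[:2],bool); m[122:185,255:300]=1; m&=(np.nan_to_num(W[...,2])>.038)&(np.nan_to_num(W[...,2])<.056)
p=W[m][:,:2];V=line(p);print("lever",V)
print("lever end",((p-V[0])@V[1]).min(),((p-V[0])@V[1]).max())
# green cheeks tops
hsv=cv2.cvtColor(im,cv2.COLOR_RGB2HSV); g=(hsv[...,0]>60)&(hsv[...,0]<95)&(hsv[...,1]>90)
for r in((182,200),(222,236)):
    m=np.zeros(g.shape,bool); m[r[0]:r[1],300:380]=1; m&=g; z=np.nan_to_num(W[...,2]); m&=(z>.052)&(z<.066)
    print("cheek",line(W[m][:,:2]))
E
```

```text
sat wood/plate [0.48 0.47 0.46 0.46 0.45 0.44 0.43] [0.02 0.02 0.02 0.02 0.02 0.03]
(array([0.57683839, 0.15049754]), array([ 0.05138589, -0.99867887]), 68, np.float64(0.00019581596351924728), np.float64(-87.0545079717028))
(array([0.46881128, 0.14999717]), array([ 0.04441733, -0.99901306]), 66, np.float64(0.000183707387844088), np.float64(-87.45423675162826))
(array([0.51260911, 0.25204149]), array([-0.99897707, -0.04521971]), 27, np.float64(0.00022168181304901187), np.float64(-177.4082174740821))
lever (array([0.66498738, 0.07768908]), array([-0.88535148, -0.46492232]), 246, np.float64(0.002630593373261853), np.float64(-152.29480547318855))
lever end -0.0879121723195008 0.08590016493617178
cheek (array([nan, nan]), array([1., 0.]), 0, np.float64(nan), np.float64(0.0))
cheek (array([nan, nan]), array([1., 0.]), 0, np.float64(nan), np.float64(0.0))<stdin>:19: RuntimeWarning: Mean of empty slice.
  ret = um.true_divide(
  ret = _var(a, axis=axis, dtype=dtype, out=out, ddof=ddof,
  arrmean = um.true_divide(arrmean, div, out=arrmean,
  ret = ret.dtype.type(ret / rcount)
```

Request:
send_rows:
  series:
    - [0.37,-0.18,0,0,0,0,0.9]
    - [0.37,-0.18,0,0,0,0,0.9]
    - [0.37,-0.18,0,0,0,0,0.9]
    - [0.37,-0.18,0,0,0,0,0.9]
    - [0.37,-0.18,0,0,0,0,0.9]
    - [0.37,-0.18,0,0,0,0,0.9]
    - [0.37,-0.18,0,0,0,0,0.9]
    - [0.37,-0.18,0,0,0,0,0.9]

```text
t: 0.9
tool_pos: [0.4256, -0.227, 0.2312]
eef_rot: [-180.0, 0.0, 23.9]
wrist_force: [-0.2, -1.0, 0.8]
grip_width: 0.077
grasp_force: 0.0
```

Request:
send_rows:
  series:
    - [0.37,-0.18,0,0,0,0,0.9]
    - [0.37,-0.18,0,0,0,0,0.9]
    - [0.37,-0.18,0,0,0,0,0.9]
    - [0.37,-0.18,0,0,0,0,0.9]
    - [0.37,-0.18,0,0,0,0,0.9]
    - [0.37,-0.18,0,0,0,0,0.9]
    - [0.37,-0.18,0,0,0,0,0.9]
    - [0.37,-0.18,0,0,0,0,0.9]

```text
t: 1.7
tool_pos: [0.638, 0.0245, 0.2309]
eef_rot: [-180.0, 0.0, 23.9]
wrist_force: [0.6, 0.3, 0.7]
grip_width: 0.0766
grasp_force: 0.0
```

Request:
send_rows:
  series:
    - [0.37,-0.18,0,0,0,0,0.9]
    - [0.37,-0.18,0,0,0,0,0.9]
    - [0,0,0.1,0,0,-0.043,0.9]
    - [0,0,0.1,0,0,-0.043,0.9]
    - [0,0,0.1,0,0,-0.043,0.9]
    - [0,0,0.1,0,0,-0.043,0.9]
    - [0,0,0.1,0,0,-0.043,0.9]
    - [0,0,0.1,0,0,-0.043,0.9]

```text
t: 2.5
tool_pos: [0.6901, 0.0858, 0.1704]
eef_rot: [-180.0, 0.0, 70.6]
wrist_force: [-0.7, 0.5, -0.3]
grip_width: 0.0764
grasp_force: 0.0
```

```bash
python3 - <<'E'
from rig import eyes, readout
from h import *
import cv2
s=eyes.snapshot("wrist"); cv2.imwrite("pics/w1.png",s["image"][:,:,::-1]); np.savez("w1.npz",**s)
W=cloud(s); o=readout.observe(); print(o["tool_pos"])
z=W[...,2]; m=np.nan_to_num(z)>.12
r=(W-o["tool_pos"]); a=np.radians(o["eef_rot"][2]); tx=np.array([np.cos(a),np.sin(a),0]); ty=np.array([np.sin(a),-np.cos(a),0])
X=r@tx;Y=r@ty
for sg in(1,-1):
    k=m&(Y*sg>0)
    if k.any(): print(sg,k.sum(),"minz",np.percentile(z[k],[0,1,5])-o["tool_pos"][2],"Y",np.percentile(Y[k],[0,5,50,95,100]),"X",np.percentile(X[k],[0,5,50,95,100]))
E
```

```text
[0.68963529 0.08582217 0.16875505]
1 21209 minz [0.01078644 0.01799758 0.03090497] Y [0.00010709 0.00508186 0.03827443 0.06343045 0.07045314] X [-0.01333084 -0.0077841   0.01060699  0.0176162   0.02065151]
-1 20555 minz [0.01152684 0.01794716 0.0303886 ] Y [-7.09770089e-02 -6.33840875e-02 -3.88446595e-02 -4.93588736e-03
 -8.44099526e-05] X [-0.01274354 -0.00679483  0.01096442  0.01808677  0.0208056 ]
```

View pics/w1.png

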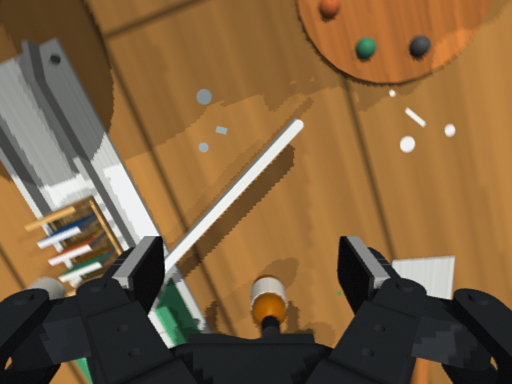

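The wrist view shows the lever from about (300,125) to (170,265), the rack at (65,240) and the ink bottle at (270,305). The fingertips are at (150,270) and (350,270), and their tips sit 11 mm above the TCP. I refine the frame from this closer view.

```bash
python3 - <<'E'
from h import *
s=dict(np.load("w1.npz")); W=cloud(s); O=np.array([.561,.0222]); h=np.radians(-87.3)
ax=np.array([np.cos(h),np.sin(h)]); ay=np.array([-ax[1],ax[0]])
x=(W[...,:2]-O)@ax*1e3; y=(W[...,:2]-O)@ay*1e3; z=np.nan_to_num(W[...,2])*1e3
print("bench",np.median(z[20:60,200:280]))
# lever rotated so that lever lies on axis
c,sn=np.cos(np.radians(115)),np.sin(np.radians(115))
l=x*c+y*sn; p=-x*sn+y*c
k=(z>43)&(z<53)&(abs(p)<15)&(l>30)&(l<220)
print("lever z",np.median(z[k]),"p/l fit",np.polyfit(l[k],p[k],1),"p med",np.median(p[k]),"width",np.percentile(p[k],[2,98]),"end",l[k].max())
k=(z>44)&(z<58)&(y>-75)&(y<-5)&(x>-120)&(x<10)
print("rack",k.sum(),np.percentile(x[k],[0,2,98,100]),np.percentile(y[k],[0,2,98,100]))
k=(z>15)&(z<25)&(y>-30)&(y<5)&(x>-215)&(x<-60)
print("left fence",k.sum(),np.polyfit(x[k],y[k],1),np.percentile(y[k],[5,50,95]))
k=(z>50)&(z<66)&(y>2)&(y<20)&(x>5)&(x<80); print("cheek",k.sum(),np.percentile(y[k],[5,50,95]) if k.any() else 0, x[k].min() if k.any() else 0)
k=(z>3)&(z<8)&(x<-205)&(x>-260)&(y>-84)&(y<20); print("plate end",k.sum(),x[k].min() if k.any() else 0)
k=(z>60)&(z<80)&(x>40)&(x<100)&(y>60)&(y<130);print("ink",np.median(x[k]),np.median(y[k]))
# finger section near tips (tool frame)
T=W-np.array([.68964,.08582,.16876]); a=np.radians(70.6); X=T@np.array([np.cos(a),np.sin(a),0])*1e3; Y=T@np.array([np.sin(a),-np.cos(a),0])*1e3; Z=T[...,2]*1e3
for lo,hi in((10,30),(30,50),(50,70)):
  for sg in(1,-1):
    k=(Z>lo)&(Z<hi)&(Y*sg>0); print(lo,sg,"|Y|",np.percentile(abs(Y[k]),[1,99]).round(1),"X",np.percentile(X[k],[1,99]).round(1))
E
```

```text
bench 0.27659186101353805
lever z 48.23534770280389 p/l fit [5.64435754e-04 9.34733333e-01] p med 1.0035781366660395 width [-3.12003253  4.75144042] end 206.26951135082112
rack 1459 [-95.6983881  -95.51473887 -24.01845888 -20.62404674] [-64.63315802 -62.04212962 -18.70608734 -15.60708482]
left fence 2039 [ -0.03751137 -15.2057255 ] [-18.42848245  -9.04656646  -6.22093674]
cheek 641 [ 7.45422608 13.38709073 18.80823218] 14.919553627832537
plate end 1676 -232.02773706405884
ink 61.968012640280264 99.28081050462912
10 1 |Y| [37.7 51.1] X [-10.7  11.1]
10 -1 |Y| [38.5 52.1] X [-11.   11.1]
30 1 |Y| [37.7 51.2] X [-10.5  11.2]
30 -1 |Y| [38.4 52.1] X [-10.5  11.2]
50 1 |Y| [36.3 68.8] X [-11.1  13.5]
50 -1 |Y| [37.  69.1] X [-10.9  13.4]
```

```bash
cat >> h.py <<'E'
O=np.array([.561,.0222]); H=-87.3
def R(a): a=np.radians(a); return np.array([[np.cos(a),-np.sin(a)],[np.sin(a),np.cos(a)]])
def world(xm,ym,th): return O+R(H)@np.array([xm,ym])/1e3, H-th+270   # mid (mm, chute), yaw
def rows(wps,cur,yaw,z):
    cur=np.array(cur,float)
    for xm,ym,zt,th in wps:
        p,y=world(xm,ym,th); d=(p-cur)*10; a=np.radians(yaw)
        sx=round(d[0]*np.cos(a)+d[1]*np.sin(a),3); sy=round(d[0]*np.sin(a)-d[1]*np.cos(a),3)
        sz=round((z-zt)*10,3); t=round((yaw-y)/180,4)
        print([sx,sy,sz,0,0,t,0.9])
        cur=cur+(sx*np.array([np.cos(a),np.sin(a)])+sy*np.array([np.sin(a),-np.cos(a)]))/10; yaw-=t*180; z-=sz/10
def swing(phis,mid=(-150,-13.5),th=42,z=.0135):
    return [(*(R(p)@np.array(mid)),z,th-p) for p in phis]
def fingers(xm,ym,th,D=90):
    e=np.array([np.cos(np.radians(th)),-np.sin(np.radians(th))])*D/2; m=np.array([xm,ym]); return "lever",m-e,"push",m+e
E
python3 - <<'E'
from h import *
w=swing([-70])[0]; print(w,world(w[0],w[1],w[3]),fingers(w[0],w[1],w[3]))
E
```

```text
(np.float64(-63.988871879460085), np.float64(136.33662118298972), 0.0135, 112) (array([0.69417098, 0.09254017]), 70.69999999999999) ('lever', array([-47.13157518, 178.05989464]), 'push', array([-80.84616858,  94.61334773]))
```

Request:
send_rows:
  series:
    - [0.04,0.01,0.2,0,0,0,0.9]
    - [0.036,0.007,0.2,0,0,0,0.9]
    - [0,0,0.2,0,0,0,0.9]
    - [0,0,0.2,0,0,0,0.9]
    - [0,0,0.2,0,0,0,0.9]
    - [0,0,0.2,0,0,0,0.9]
    - [0,0,0.2,0,0,0,0.9]
    - [0,0,0.1,0,0,0,0.9]

```text
t: 3.35
tool_pos: [0.6937, 0.0924, 0.0195]
eef_rot: [-179.9, 0.0, 70.2]
wrist_force: [-0.5, -0.2, -0.0]
grip_width: 0.0771
grasp_force: 0.0
```

```bash
python3 - <<'E'
from h import *
w=swing(np.linspace(-70,0,25)[1:]); rows([swing([-70])[0]]+w,(.6940,.0925),70.6,.0195)
for p in(-35,-20,-10,0):
    q=swing([p])[0]; print(p,fingers(q[0],q[1],q[3]))
E
```

```text
[np.float64(0.001), np.float64(0.001), 0.06, 0, 0, -0.0006, 0.9]
[np.float64(0.051), np.float64(-0.057), 0.0, 0, 0, np.float64(-0.0162), 0.9]
[np.float64(0.05), np.float64(-0.058), 0.0, 0, 0, np.float64(-0.0162), 0.9]
[np.float64(0.051), np.float64(-0.057), 0.0, 0, 0, np.float64(-0.0162), 0.9]
[np.float64(0.051), np.float64(-0.058), 0.0, 0, 0, np.float64(-0.0162), 0.9]
[np.float64(0.05), np.float64(-0.057), 0.0, 0, 0, np.float64(-0.0162), 0.9]
[np.float64(0.051), np.float64(-0.058), 0.0, 0, 0, np.float64(-0.0162), 0.9]
[np.float64(0.051), np.float64(-0.057), 0.0, 0, 0, np.float64(-0.0162), 0.9]
[np.float64(0.05), np.float64(-0.058), 0.0, 0, 0, np.float64(-0.0162), 0.9]
[np.float64(0.051), np.float64(-0.057), 0.0, 0, 0, np.float64(-0.0162), 0.9]
[np.float64(0.051), np.float64(-0.057), 0.0, 0, 0, np.float64(-0.0162), 0.9]
[np.float64(0.051), np.float64(-0.058), 0.0, 0, 0, np.float64(-0.0162), 0.9]
[np.float64(0.05), np.float64(-0.058), 0.0, 0, 0, np.float64(-0.0162), 0.9]
[np.float64(0.051), np.float64(-0.057), 0.0, 0, 0, np.float64(-0.0162), 0.9]
[np.float64(0.051), np.float64(-0.058)
[... 502 characters left out ...]
.float64(0.05), np.float64(-0.057), 0.0, 0, 0, np.float64(-0.0162), 0.9]
[np.float64(0.051), np.float64(-0.058), 0.0, 0, 0, np.float64(-0.0162), 0.9]
[np.float64(0.051), np.float64(-0.057), 0.0, 0, 0, np.float64(-0.0162), 0.9]
[np.float64(0.05), np.float64(-0.058), 0.0, 0, 0, np.float64(-0.0162), 0.9]
-35 ('lever', array([-140.73888598,  118.82456577]), 'push', array([-120.49329109,   31.13125994]))
-20 ('lever', array([-166.69738538,   78.3498128 ]), 'push', array([-124.44494473,   -1.11547056]))
-10 ('lever', array([-177.77017974,   48.2128059 ]), 'push', array([-122.36064696,  -22.70816193]))
0 ('lever', array([-183.44151715,   16.61087729]), 'push', array([-116.55848285,  -43.61087729]))
```

Request:
send_rows:
  series:
    - [0,0,0.06,0,0,0,0.9]
    - [0.051,-0.0575,0,0,0,-0.0162,0.9]
    - [0.05,-0.0575,0,0,0,-0.0162,0.9]
    - [0.051,-0.0575,0,0,0,-0.0162,0.9]
    - [0.051,-0.0575,0,0,0,-0.0162,0.9]
    - [0.05,-0.0575,0,0,0,-0.0162,0.9]
    - [0.051,-0.0575,0,0,0,-0.0162,0.9]
    - [0.051,-0.0575,0,0,0,-0.0162,0.9]

```text
t: 4.15
tool_pos: [0.6622, 0.1349, 0.0161]
eef_rot: [179.9, 0.0, 90.8]
wrist_force: [0.7, -1.2, 0.4]
grip_width: 0.0766
grasp_force: 0.2
```

Request:
send_rows:
  series:
    - [0.05,-0.0575,0.01,0,0,-0.0162,0.9]
    - [0.051,-0.0575,0.01,0,0,-0.0162,0.9]
    - [0.051,-0.0575,0,0,0,-0.0162,0.9]
    - [0.051,-0.0575,0,0,0,-0.0162,0.9]
    - [0.05,-0.0575,0,0,0,-0.0162,0.9]
    - [0.051,-0.0575,0,0,0,-0.0162,0.9]
    - [0.051,-0.0575,0,0,0,-0.0162,0.9]
    - [0,0,0,0,0,0,0.9]

```text
t: 4.95
tool_pos: [0.6164, 0.1633, 0.0141]
eef_rot: [180.0, 0.0, 111.2]
wrist_force: [0.2, 0.9, 0.1]
grip_width: 0.077
grasp_force: 0.2
```

```bash
python3 - <<'E'
from h import *
from rig import readout
o=readout.observe(); p=o["tool_pos"]; q=R(-H)@(p[:2]-O)*1e3; th=H+270-o["eef_rot"][2]
print(o["t"],p,o["eef_rot"],o["wrist_force"],q,th,fingers(*q,th), "phi",42-th, swing([42-th]))
E
```

```text
4.95 [0.61644051 0.16328675 0.01411341] [1.79956446e+02 7.75153181e-03 1.11170267e+02] [0.18847814 0.88347646 0.07349092] [-138.31851947   62.02506195] 71.52973257537633 ('lever', array([-152.57508191,  104.70703036]), 'push', array([-124.06195702,   19.34309354])) phi -29.52973257537633 [(np.float64(-137.1688212184521), np.float64(62.18492168958901), 0.0135, np.float64(71.52973257537633))]
```

Request:
send_rows:
  series:
    - [0.05,-0.0575,0,0,0,-0.0162,0.9]
    - [0.051,-0.0575,0,0,0,-0.0162,0.9]
    - [0.051,-0.0575,0,0,0,-0.0162,0.9]
    - [0.051,-0.0575,0,0,0,-0.0162,0.9]
    - [0.05,-0.0575,0,0,0,-0.0162,0.9]
    - [0.051,-0.0575,0,0,0,-0.0162,0.9]
    - [0.051,-0.0575,0,0,0,-0.0162,0.9]
    - [0,0,0,0,0,0,0.9]

```text
t: 5.75
tool_pos: [0.5643, 0.1736, 0.0138]
eef_rot: [180.0, 0.0, 131.5]
wrist_force: [0.6, -0.4, 0.5]
grip_width: 0.0768
grasp_force: 0.2
```

```bash
cat > look.py <<'E'
from h import *
from rig import readout,eyes
import sys,cv2
def state():
    o=readout.observe(); p=o["tool_pos"]; q=R(-H)@(p[:2]-O)*1e3; th=H+270-o["eef_rot"][2]
    print(round(o["t"],2),p.round(4),o["eef_rot"].round(2),o["wrist_force"].round(1),"mid",q.round(1),"th",round(th,1),fingers(*q,th))
    return o,q,th
def see(name,cam="wrist"):
    s=eyes.snapshot(cam); W=cloud(s); cv2.imwrite(f"pics/{name}.png",s["image"][:,:,::-1]); np.savez(name+".npz",**s)
    q=(W[...,:2]-O)@R(H)*1e3; return s,q[...,0],q[...,1],np.nan_to_num(W[...,2])*1e3
E
python3 - <<'E'
from look import *
state()
E
```

```text
5.75 [0.5643 0.1736 0.0138] [1.7997e+02 1.0000e-02 1.3150e+02] [ 0.6 -0.4  0.5] mid [-151.1   10.4] th 51.2 ('lever', array([-179.2467125,   45.4811634]), 'push', array([-122.85501303,  -24.66137883]))
```

```bash
python3 - <<'E'
from h import *
rows([(-151.5,4,.0135,49),(-151.3,-2,.0135,46.5),(-151,-7.5,.0135,44.2),(-150.5,-12.5,.0135,42)],(.5643,.1736),131.5,.0138)
E
```

```text
[np.float64(0.044), np.float64(-0.047), 0.003, 0, 0, -0.0122, 0.9]
[np.float64(0.037), np.float64(-0.047), 0.0, 0, 0, -0.0139, 0.9]
[np.float64(0.036), np.float64(-0.042), 0.0, 0, 0, -0.0128, 0.9]
[np.float64(0.032), np.float64(-0.038), 0.0, 0, 0, -0.0122, 0.9]
```

Request:
send_rows:
  series:
    - [0.044,-0.047,0,0,0,-0.0125,0.9]
    - [0.037,-0.047,0,0,0,-0.014,0.9]
    - [0.036,-0.042,0,0,0,-0.013,0.9]
    - [0.032,-0.038,0,0,0,-0.012,0.9]
    - [0,0,0,0,0,0,0.9]

```text
t: 6.25
tool_pos: [0.5419, 0.1718, 0.0136]
eef_rot: [180.0, 0.0, 140.7]
wrist_force: [1.0, -0.7, 0.8]
grip_width: 0.0769
grasp_force: 0.3
```

```bash
python3 - <<'E'
from look import *
state()
s,x,y,z=see("w2")
k=(z>43)&(z<53)&(abs(y)<20)&(x>-215)&(x<-40); f=np.polyfit(x[k],y[k],1) if k.sum()>20 else 0
print("lever wrist",k.sum(),f)
k=(z>44)&(z<58)&(y>-75)&(y<-5)&(x>-120)&(x<10); print("rack",k.sum(),np.percentile(x[k],[1,99]) if k.any() else 0)
s,x,y,z=see("s2","scene")
k=(z>43)&(z<53)&(abs(y)<25)&(x>-160)&(x<-30); print("lever scene",k.sum(),np.polyfit(x[k],y[k],1),np.median(y[k]))
E
```

```text
6.25 [0.5419 0.1718 0.0136] [1.7998e+02 2.0000e-02 1.4071e+02] [ 1.  -0.7  0.8] mid [-150.3  -12. ] th 42.0 ('lever', array([-183.76006464,   18.0568975 ]), 'push', array([-116.86813172,  -42.15497267]))
lever wrist 6188 [-0.04868419 -7.46702483]
rack 1401 [-119.69394694  -59.1648567 ]
lever scene 263 [-0.08233224 -7.28206309] 3.173697203509562
```

View pics/w2.png

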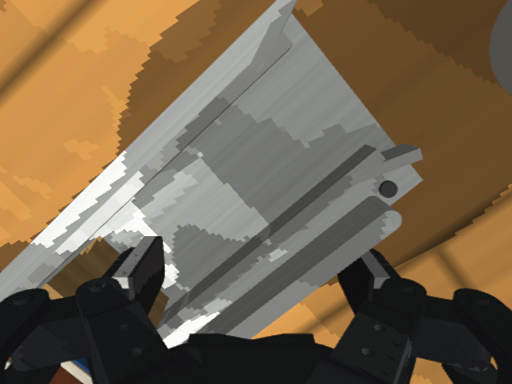

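The wrist view shows the lever lying parallel to the lane just outside the left fence, its end at (395,215). The lever finger is at (370,265), with the pusher behind the rack at (145,270). Next I plan the push.

```bash
python3 - <<'E'
from h import *
a=np.array([-150.3,-12,.0136,42]);b=np.array([9.9,-8.4,.0136,37])
f=np.concatenate([np.linspace(0,1,33)[1:]])
w=a+(b-a)*f[:,None]; w=[tuple(map(float,r)) for r in w]
p,y=world(*a[[0,1,3]]); rows(w,p,y,.0136)
for r in w[::8]+[w[-1]]: print(fingers(r[0],r[1],r[3]))
E
```

```text
[np.float64(-0.034), np.float64(-0.036), 0.0, 0, 0, np.float64(-0.0009), 0.9]
[np.float64(-0.035), np.float64(-0.037), 0.0, 0, 0, np.float64(-0.0008), 0.9]
[np.float64(-0.034), np.float64(-0.037), 0.0, 0, 0, np.float64(-0.0009), 0.9]
[np.float64(-0.034), np.float64(-0.036), 0.0, 0, 0, np.float64(-0.0009), 0.9]
[np.float64(-0.034), np.float64(-0.037), 0.0, 0, 0, np.float64(-0.0008), 0.9]
[np.float64(-0.034), np.float64(-0.037), 0.0, 0, 0, np.float64(-0.0009), 0.9]
[np.float64(-0.033), np.float64(-0.037), 0.0, 0, 0, np.float64(-0.0009), 0.9]
[np.float64(-0.034), np.float64(-0.037), 0.0, 0, 0, np.float64(-0.0008), 0.9]
[np.float64(-0.033), np.float64(-0.037), 0.0, 0, 0, np.float64(-0.0009), 0.9]
[np.float64(-0.034), np.float64(-0.038), 0.0, 0, 0, np.float64(-0.0009), 0.9]
[np.float64(-0.033), np.float64(-0.037), 0.0, 0, 0, np.float64(-0.0008), 0.9]
[np.float64(-0.033), np.float64(-0.038), 0.0, 0, 0, np.float64(-0.0009), 0.9]
[np.float64(-0.034), np.float64(-0.037), 0.0, 0, 0, np.float64(-0.0009), 0.9]
[np.float64(-0.033), np.float64(-0.038), 0.0, 0, 0, np.float64(-0.0009), 0.9]
[np.floa
[... 1161 characters left out ...]

[np.float64(-0.032), np.float64(-0.039), 0.0, 0, 0, np.float64(-0.0008), 0.9]
[np.float64(-0.031), np.float64(-0.039), 0.0, 0, 0, np.float64(-0.0009), 0.9]
[np.float64(-0.031), np.float64(-0.039), 0.0, 0, 0, np.float64(-0.0009), 0.9]
('lever', array([-178.81725737,   18.13206784]), 'push', array([-111.77024263,  -41.90706784]))
('lever', array([-139.41415311,   18.29361254]), 'push', array([-71.07334689, -40.26861254]))
('lever', array([-99.99478558,  18.44122101]), 'push', array([-30.39271442, -38.61622101]))
('lever', array([-60.55885465,  18.57525136]), 'push', array([ 10.27135465, -36.95025136]))
('lever', array([-26.03859795,  18.68167604]), 'push', array([ 45.83859795, -35.48167604]))
```

Request:
send_rows:
  series:
    - [-0.034,-0.036,0,0,0,-0.0009,0.9]
    - [-0.035,-0.037,0,0,0,-0.0008,0.9]
    - [-0.034,-0.037,0,0,0,-0.0009,0.9]
    - [-0.034,-0.036,0,0,0,-0.0009,0.9]
    - [-0.034,-0.037,0,0,0,-0.0008,0.9]
    - [-0.034,-0.037,0,0,0,-0.0009,0.9]
    - [-0.033,-0.037,0,0,0,-0.0009,0.9]
    - [-0.034,-0.037,0,0,0,-0.0008,0.9]

```text
t: 7.15
tool_pos: [0.5443, 0.1315, 0.0133]
eef_rot: [180.0, -0.0, 142.1]
wrist_force: [0.1, 2.4, 0.3]
grip_width: 0.0769
grasp_force: 0.9
```

```bash
python3 - <<'E'
from look import *
state()
E
```

```text
7.15 [0.5443 0.1315 0.0133] [180.    -0.   142.08] [0.1 2.4 0.3] mid [-110.   -11.5] th 40.6 ('lever', array([-144.12379674,   17.79956306]), 'push', array([-75.80960615, -40.79370758]))
```

Request:
send_rows:
  series:
    - [-0.033,-0.037,0,0,0,-0.0009,0.9]
    - [-0.034,-0.038,0,0,0,-0.0009,0.9]
    - [-0.033,-0.037,0,0,0,-0.0008,0.9]
    - [-0.033,-0.038,0,0,0,-0.0009,0.9]
    - [-0.034,-0.037,0,0,0,-0.0009,0.9]
    - [-0.033,-0.038,0,0,0,-0.0009,0.9]
    - [-0.032,-0.037,0,0,0,-0.0008,0.9]
    - [-0.033,-0.038,0,0,0,-0.0009,0.9]

```text
t: 7.95
tool_pos: [0.5472, 0.0916, 0.0133]
eef_rot: [180.0, -0.0, 143.3]
wrist_force: [0.7, 2.0, -0.1]
grip_width: 0.077
grasp_force: 1.0
```

```bash
python3 - <<'E'
from look import *
o,q,th=state()
s,x,y,z=see("t3","top")
k=(z>42)&(z<54)&(abs(y)<20)&(x>-215)&(x<-125); print("lever",k.sum(),np.polyfit(x[k],y[k],1) if k.sum()>10 else 0, np.median(y[k]),np.median(x[k]))
print("rest of plan:")
w=[(q[0]+(9.9-q[0])*f,q[1]+(-8.4-q[1])*f,.0136,th+(37-th)*f) for f in np.linspace(0,1,17)[1:]]
rows(w,o["tool_pos"][:2],o["eef_rot"][2],.0134)
E
```

```text
7.95 [0.5472 0.0916 0.0133] [180.    -0.   143.34] [ 0.7  2.  -0.1] mid [-70.  -10.5] th 39.4 ('lever', array([-104.7639506 ,   18.03566193]), 'push', array([-35.1753498 , -39.03820809]))
lever 106 [-0.00720977 -0.39723239] 0.7858307515153928 -161.43568398978528
rest of plan:
[np.float64(-0.033), np.float64(-0.038), -0.002, 0, 0, np.float64(-0.0008), 0.9]
[np.float64(-0.032), np.float64(-0.038), 0.0, 0, 0, np.float64(-0.0008), 0.9]
[np.float64(-0.033), np.float64(-0.038), 0.0, 0, 0, np.float64(-0.0009), 0.9]
[np.float64(-0.032), np.float64(-0.038), 0.0, 0, 0, np.float64(-0.0008), 0.9]
[np.float64(-0.032), np.float64(-0.038), 0.0, 0, 0, np.float64(-0.0008), 0.9]
[np.float64(-0.033), np.float64(-0.038), 0.0, 0, 0, np.float64(-0.0008), 0.9]
[np.float64(-0.032), np.float64(-0.038), 0.0, 0, 0, np.float64(-0.0008), 0.9]
[np.float64(-0.032), np.float64(-0.038), 0.0, 0, 0, np.float64(-0.0008), 0.9]
[np.float64(-0.032), np.float64(-0.039), 0.0, 0, 0, np.float64(-0.0009), 0.9]
[np.float64(-0.031), np.float64(-0.038), 0.0, 0, 0, np.float64(-0.0008), 0.9]
[np.float64(-0.032), np.float64(-0.039), 0.0, 0, 0, np.float64(-0.0008), 0.9]
[np.float64(-0.032), np.float64(-0.039), 0.0, 0, 0, np.float64(-0.0008), 0.9]
[np.float64(-0.031), np.float64(-0.038), 0.0, 0, 0, np.float64(-0.0008), 0.9]
[np.float64(-0.031), np.float64(-0.039), 0.0, 0, 0, np.float64(-0.0009), 0.9]
[np.float64(-0.032), np.float64(-0.039), 0.0, 0, 0, np.float64(-0.0008), 0.9]
[np.float64(-0.031), np.float64(-0.039), 0.0, 0, 0, np.float64(-0.0008), 0.9]
```

Request:
send_rows:
  series:
    - [-0.033,-0.038,0,0,0,-0.0008,0.9]
    - [-0.032,-0.038,0,0,0,-0.0008,0.9]
    - [-0.033,-0.038,0,0,0,-0.0009,0.9]
    - [-0.032,-0.038,0,0,0,-0.0008,0.9]
    - [-0.032,-0.038,0,0,0,-0.0008,0.9]
    - [-0.033,-0.038,0,0,0,-0.0008,0.9]
    - [-0.032,-0.038,0,0,0,-0.0008,0.9]
    - [-0.032,-0.038,0,0,0,-0.0008,0.9]

```text
t: 8.8
tool_pos: [0.5502, 0.0518, 0.0133]
eef_rot: [180.0, -0.0, 144.5]
wrist_force: [-0.3, 2.4, 1.1]
grip_width: 0.0769
grasp_force: 1.6
```

```bash
python3 - <<'E'
from look import *
o,q,th=state()
s,x,y,z=see("t4","top")
k=(z>42)&(z<54)&(abs(y)<20)&(x>-215)&(x<-85); print("lever",k.sum(),np.polyfit(x[k],y[k],1) if k.sum()>10 else 0, np.median(y[k]),np.median(x[k]))
print("rest of plan:")
w=[(q[0]+(9.9-q[0])*f,q[1]+(-8.4-q[1])*f,.0136,th+(37-th)*f) for f in np.linspace(0,1,13)[1:]]
rows(w,o["tool_pos"][:2],o["eef_rot"][2],.0134)
E
```

```text
8.8 [0.5502 0.0518 0.0133] [180.    -0.   144.51] [-0.3  2.4  1.1] mid [-30.   -9.4] th 38.2 ('lever', array([-65.39950644,  18.41358537]), 'push', array([  5.33700044, -37.23124003]))
lever 154 [-0.02320662 -1.0619897 ] 2.405694259896655 -139.84277027046636
rest of plan:
[np.float64(-0.021), np.float64(-0.026), -0.002, 0, 0, np.float64(-0.0006), 0.9]
[np.float64(-0.021), np.float64(-0.025), 0.0, 0, 0, np.float64(-0.0005), 0.9]
[np.float64(-0.022), np.float64(-0.026), 0.0, 0, 0, np.float64(-0.0006), 0.9]
[np.float64(-0.021), np.float64(-0.026), 0.0, 0, 0, np.float64(-0.0005), 0.9]
[np.float64(-0.021), np.float64(-0.026), 0.0, 0, 0, np.float64(-0.0006), 0.9]
[np.float64(-0.021), np.float64(-0.025), 0.0, 0, 0, np.float64(-0.0005), 0.9]
[np.float64(-0.021), np.float64(-0.026), 0.0, 0, 0, np.float64(-0.0006), 0.9]
[np.float64(-0.021), np.float64(-0.026), 0.0, 0, 0, np.float64(-0.0005), 0.9]
[np.float64(-0.02), np.float64(-0.026), 0.0, 0, 0, np.float64(-0.0006), 0.9]
[np.float64(-0.021), np.float64(-0.026), 0.0, 0, 0, np.float64(-0.0005), 0.9]
[np.float64(-0.021), np.float64(-0.026), 0.0, 0, 0, np.float64(-0.0006), 0.9]
[np.float64(-0.021), np.float64(-0.026), 0.0, 0, 0, np.float64(-0.0005), 0.9]
```

Request:
send_rows:
  series:
    - [-0.021,-0.026,0,0,0,-0.0006,0.9]
    - [-0.021,-0.025,0,0,0,-0.0005,0.9]
    - [-0.022,-0.026,0,0,0,-0.0006,0.9]
    - [-0.021,-0.026,0,0,0,-0.0005,0.9]
    - [-0.021,-0.026,0,0,0,-0.0006,0.9]
    - [-0.021,-0.025,0,0,0,-0.0005,0.9]
    - [-0.021,-0.026,0,0,0,-0.0006,0.9]
    - [-0.021,-0.026,0,0,0,-0.0005,0.9]

```text
t: 9.65
tool_pos: [0.5522, 0.0254, 0.0133]
eef_rot: [180.0, 0.0, 145.3]
wrist_force: [0.3, 3.7, 0.8]
grip_width: 0.0772
grasp_force: 2.2
```

```bash
python3 - <<'E'
from look import *
o,q,th=state()
s,x,y,z=see("t5","top")
k=(z>42)&(z<54)&(abs(y)<20)&(x>-215)&(x<-65); print("lever",k.sum(),np.polyfit(x[k],y[k],1) if k.sum()>10 else 0, np.median(y[k]),np.median(x[k]))
cv2.imwrite("pics/t5c.png",cv2.resize(s["image"][110:260,200:400,::-1],None,fx=4,fy=4,interpolation=cv2.INTER_CUBIC))
w=[(q[0]+(10.5-q[0])*f,q[1]+(-8.6-q[1])*f,.0136,th+(37-th)*f) for f in np.linspace(0,1,5)[1:]]
rows(w,o["tool_pos"][:2],o["eef_rot"][2],.0134)
E
```

```text
9.65 [0.5522 0.0254 0.0133] [1.7999e+02 1.0000e-02 1.4530e+02] [0.3 3.7 0.8] mid [-3.6 -8.6] th 37.4 ('lever', array([-39.31212538,  18.70271166]), 'push', array([ 32.18584253, -35.96026104]))
lever 208 [-0.04718675 -1.0434977 ] 5.145675255808966 -137.16414549493487
[np.float64(-0.021), np.float64(-0.028), -0.002, 0, 0, np.float64(-0.0006), 0.9]
[np.float64(-0.022), np.float64(-0.028), 0.0, 0, 0, np.float64(-0.0005), 0.9]
[np.float64(-0.021), np.float64(-0.028), 0.0, 0, 0, np.float64(-0.0006), 0.9]
[np.float64(-0.021), np.float64(-0.028), 0.0, 0, 0, np.float64(-0.0005), 0.9]
```

View pics/t5c.png

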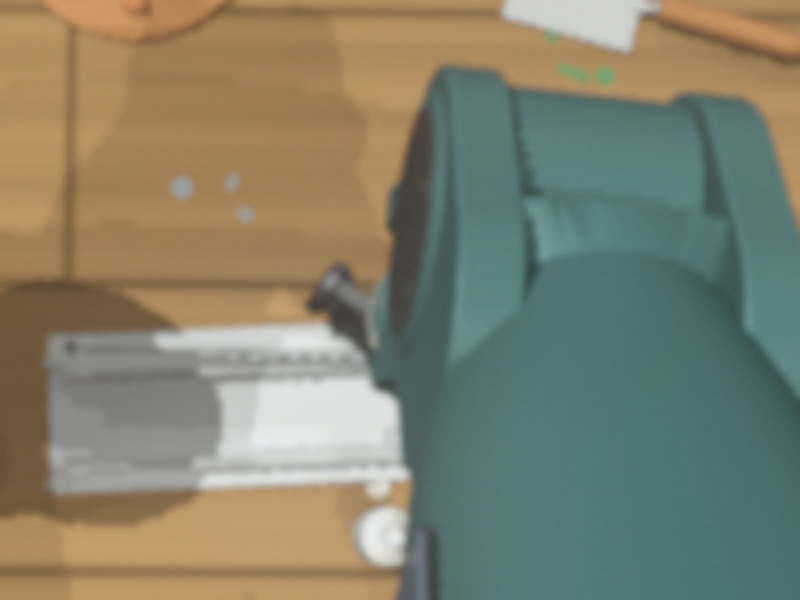

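The crop shows the arm over the gate and the lever held in by the finger at (345,300). The tint bottle at (385,535) has not moved. Now the final 14 mm of the push.

Request:
send_rows:
  series:
    - [-0.02,-0.028,0,0,0,-0.0006,0.9]
    - [-0.021,-0.029,0,0,0,-0.0005,0.9]
    - [-0.02,-0.028,0,0,0,-0.0006,0.9]
    - [-0.021,-0.029,0,0,0,-0.0005,0.9]
    - [0,0,0,0,0,0,0.9]

```text
t: 10.2
tool_pos: [0.5528, 0.0109, 0.0134]
eef_rot: [180.0, 0.0, 145.7]
wrist_force: [2.5, 0.4, -0.2]
grip_width: 0.0768
grasp_force: 1.8
```

```bash
python3 - <<'E'
from look import *
o,q,th=state()
s,x,y,z=see("t6","top")
k=(z>42)&(z<54)&(abs(y)<20)&(x>-215)&(x<-65); print("lever",k.sum(),np.polyfit(x[k],y[k],1) if k.sum()>10 else 0)
s,x,y,z=see("s6","scene")
k=(z>44)&(z<58)&(y>-64)&(y<-10)&(x>47)&(x<150); print("rack?",k.sum(),np.percentile(x[k],[1,5,50,95,99]) if k.any() else 0)
E
```

```text
10.2 [0.5528 0.0109 0.0134] [1.8000e+02 4.0000e-02 1.4566e+02] [ 2.5  0.4 -0.2] mid [10.9 -8.7] th 37.0 ('lever', array([-25.063283  ,  18.36153103]), 'push', array([ 46.77646685, -35.85147794]))
lever 192 [-0.05686277 -0.56077218]
rack? 141 [ 47.80377953  49.1820578   80.30402341 130.61875088 132.25186616]
```

Request:
send_rows:
  series:
    - [0.06,0.08,0,0,0,0,0.9]
    - [0.06,0.08,0,0,0,0,0.9]
    - [0.06,0.08,0,0,0,0,0.9]
    - [0.06,0.08,0,0,0,0,0.9]
    - [0.06,0.08,0,0,0,0,0.9]
    - [0.06,0.08,0,0,0,0,0.9]
    - [0.06,0.08,0,0,0,0,0.9]
    - [0.06,0.08,0,0,0,0,0.9]

```text
t: 11.1
tool_pos: [0.5487, 0.0924, 0.0133]
eef_rot: [-180.0, -0.0, 145.7]
wrist_force: [-0.4, -1.0, -0.4]
grip_width: 0.0772
grasp_force: 0.4
```

```bash
python3 - <<'E'
from look import *
o,q,th=state()
s,x,y,z=see("w7")
s,x,y,z=see("s7","scene")
for lo,hi in((47,140),):
  k=(z>44)&(z<58)&(y>-64)&(y<-15)&(x>lo)&(x<hi); print("rack",k.sum(),np.percentile(x[k],[1,5,50,95,99]).round(1) if k.any() else 0)
cv2.imwrite("pics/s7c.png",cv2.resize(s["image"][140:290,40:340,::-1],None,fx=2.6,fy=2.6,interpolation=cv2.INTER_CUBIC))
E
```

```text
11.1 [0.5487 0.0924 0.0133] [-1.7999e+02 -1.0000e-02  1.4570e+02] [-0.4 -1.  -0.4] mid [-70.7  -9. ] th 37.0 ('lever', array([-106.62692054,   18.07696388]), 'push', array([-34.75302982, -36.09077405]))
rack 116 [ 58.9  59.2  87.4 130.6 131.9]
```

View pics/s7c.png

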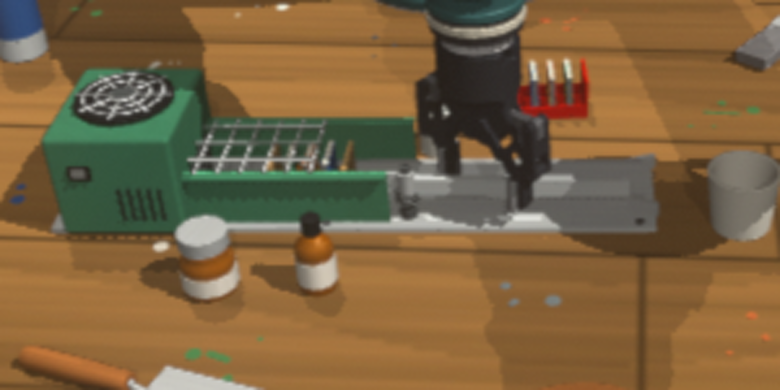

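The scene crop shows the rack deep between the cheeks at (320,155), its rear at x ≈ 59 mm. The fingers are back on the infeed side of the hinge, and the jar, bottle and cup are standing. I lift off now so the lever is released and the gate shuts.

Request:
send_rows:
  series:
    - [0,0,-0.2,0,0,0,0.9]
    - [0,0,-0.4,0,0,0,0.9]
    - [0,0,-0.4,0,0,0,0.9]
    - [0,0,-0.4,0,0,0,0.9]
    - [0,0,-0.3,0,0,0,0.9]
    - [0,0,-0.2,0,0,0,0.9]
    - [0,0,0,0,0,0,0.9]
    - [0,0,0,0,0,0,0.9]

```text
t: 12.0
tool_pos: [0.5487, 0.0913, 0.2029]
eef_rot: [-180.0, -0.0, 145.7]
wrist_force: [0.0, 0.4, -1.0]
grip_width: 0.0768
grasp_force: 0.0
```

Request:
send_rows:
  series:
    - [0.4,0.1,0,0,0,0,0.9]
    - [0.4,0.1,0,0,0,0,0.9]
    - [0.4,0.1,0,0,0,0,0.9]
    - [0.2,0.1,0,0,0,0,0.9]
    - [0,0,0,0,0,0,0.9]
    - [0,0,0,0,0,0,0.9]
    - [0,0,0,0,0,0,0.9]
    - [0,0,0,0,0,0,0.9]

```text
t: 12.8
tool_pos: [0.4562, 0.2027, 0.2029]
eef_rot: [-180.0, -0.0, 145.6]
wrist_force: [0.7, -0.9, -0.1]
grip_width: 0.0771
grasp_force: 0.0
```

Request:
send_rows:
  series:
    - [0,0,0,0,0,0,0.9]
    - [0,0,0,0,0,0,0.9]
    - [0,0,0,0,0,0,0.9]
    - [0,0,0,0,0,0,0.9]
    - [0,0,0,0,0,0,0.9]
    - [0,0,0,0,0,0,0.9]
    - [0,0,0,0,0,0,0.9]
    - [0,0,0,0,0,0,0.9]

```text
t: 13.6
tool_pos: [0.4557, 0.2035, 0.2033]
eef_rot: [180.0, 0.0, 145.7]
wrist_force: [-0.1, -0.5, -0.4]
grip_width: 0.0766
grasp_force: 0.0
```

```bash
python3 - <<'E'
from look import *
o,q,th=state(); print(o["qvel"].round(2))
s,x,y,z=see("s8","scene")
k=(z>44)&(z<58)&(y>-64)&(y<-15)&(x>40)&(x<140); print("rack",k.sum(),np.percentile(x[k],[1,5,50,95,99]).round(1) if k.any() else 0)
c,sn=np.cos(np.radians(115)),np.sin(np.radians(115)); l=x*c+y*sn; p=-x*sn+y*c
k=(z>43)&(z<53)&(abs(p)<25)&(l>40)&(l<200); print("lever",k.sum(),np.polyfit(l[k],p[k],1) if k.sum()>9 else 0)
im0=np.load("scene0.npz")["image"]; d=np.abs(s["image"].astype(int)-im0).max(2)
for n,(a,b,e,f) in dict(jar=(105,135,222,260),ink=(152,172,220,255),cup=(308,344,194,236),tint=(200,217,172,198)).items(): print(n,np.median(d[e:f,a:b]),(d[e:f,a:b]>40).mean())
cv2.imwrite("pics/s8c.png",cv2.resize(s["image"][130:290,40:350,::-1],None,fx=2.5,fy=2.5,interpolation=cv2.INTER_CUBIC))
E
```

```text
13.6 [0.4557 0.2035 0.2033] [180.     0.   145.69] [-0.1 -0.5 -0.4] mid [-186.   -96.6] th 37.0 ('lever', array([-221.94829322,  -69.52029815]), 'push', array([-150.07976732, -123.6951538 ]))
[ 0.09  0.04 -0.06 -0.   -0.04  0.09]
rack 111 [ 58.3  59.1  80.8 130.7 131.8]
lever 209 [ 7.60352648e-05 -2.33827850e+00]
jar 4.0 0.0
ink 4.0 0.0
cup 4.0 0.0
tint 16.0 0.01583710407239819
```

View pics/s8c.png

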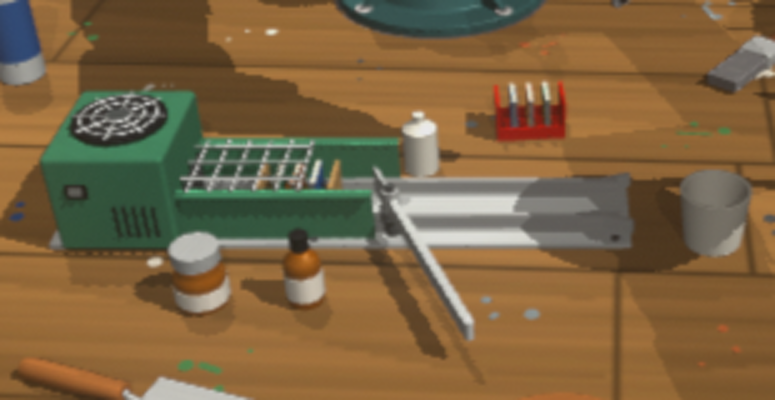

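The final view shows the gate fully shut at 115°, with the lever from (385,190) to (470,330). The rack is behind it at (310,175), and the jar, bottles and cup are unmoved.

```bash
python3 -c "
from rig import workorder
print(workorder.hand_in())"
```

```text
the job is handed in; nothing more can be done
None
```

The rack is in the drying tunnel with its rear about 11 mm past the leaf's sweep, the gate is fully shut behind it with the lever released, the jar, bottles and cup still stand where they were, and the job was handed in at 13.6 s.

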